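# Power the parts dispenser and hold its gate dial at the third click

### The job

Get the small-parts dispenser emptying into its bin: first turn the rotary handle on the grey isolator box clockwise from off to its on position, and only then press the paddle of the dispenser's spring-return dial down past the first two clicks to the third, near the end of its travel. Keep pressing it there with the gripper's fingers: the program finishes while still holding the dial at the third click, because it springs back if let go. Leave the bin and everything else on the table where they stand.

Things in the scene. Friction and masses are not known exactly. Their poses are not given: they have to be found in the camera images.
- isolator_grip (a point): rotary handle of the power isolator: upright black bar 60 long, 15 thick, from 68 to 104 above the table, on a round plate 64 across, on top of the isolator box. The point lies on the vertical turning axis, 90 above the table, 14 below the bar's top; x axis along the bar towards its pointed end, z up. Each end reaches 34 from the axis.
- isolator (a joint): turn of the isolator handle (rad): 0 = OFF, 1.05 = ON, growing clockwise seen from above (handle yaw = box yaw minus this). It snaps to the nearer of these two detents (dividing point about 0.53); stops at -0.04 and 1.09. Turning takes at most about 0.25 N m.
- isolator_box: plain grey box 100 x 100 x 60 high, fixed to the table, carrying only the isolator handle on its top (left or right of the robot, differing from start to start); origin: centre of its underside
- dial_paddle (a point): middle of the upper face of the dial's press paddle, a black plate 42 long (radially) x 52 wide x 12 thick on a steel arm, 110 from the axle. At dial value d it stands 0.65 - d rad above level: the point is 110*cos(0.65-d) from the axle towards the robot and 110*sin(0.65-d) above it (177 above the table at rest, 83 at the third click). Axes turn with the dial.
- dial_axle (a point): centre of the dial's level axle, 110 above the table. The dial is a black disc 68 across, 50 wide, between two grey cheeks (tops 162 high, reaching 33 from the axle towards the robot) at the dispenser's right-hand end as seen from the robot. Axes as the dispenser's: the paddle points along -x, y lies along the axle, z up.
- dial (a joint): turn of the spring-return dial (rad): 0 = at rest, grows as the paddle is pressed down. Clicks at 0.3, 0.6 and 0.9 (third: gate fully open); stop at 0.96. Springs back to 0 from anywhere if let go. At the paddle's middle it takes about 4 N to start and 8 to 9 N at the third click, with humps of about 2 N before each click (the last ends at 0.75); about 10 N at the stop, more if leant on.
- dispenser: parts dispenser fixed to the table: steel base plate 200 x 400, dial at its right end, aluminium hopper (160 x 160, top 225 high) at its left end with a chute and sliding gate towards the robot; hopper's near side is 130 left of the paddle's middle. Origin on the table, 110 below and 100 left of the axle; x away from the robot, y left.
- bin: small red open-fronted picking bin 120 x 110 x 70, loose, standing under the dispenser's chute; origin: centre of its underside
- carton: closed brown cardboard carton 100 x 90 x 70, loose bystander; origin: centre of its underside
- jar: closed jar, 60 diameter, 90 high, loose bystander; origin: centre of its underside
- brush: hand brush about 160 long lying on the table, loose bystander
- tape: roll of paper tape lying flat, 80 outside diameter, 22 high, loose bystander
- cap1: loose grey moulded cap, 24 diameter, 17 high, bystander
- cap2: loose yellow moulded cap, 24 diameter, 17 high, bystander
- mug: white mug, 80 diameter, 90 high, loose bystander; origin: centre of its underside
Mind the look-alikes: they are no part of the job. What is shaped like the bin but green or yellow is not meant. Leave any blue look-alike of the isolator_box alone.

How it is judged:
By the outcome, as a careful person would: the job done as asked, in the order asked, and still so for the second after the job is handed in, while the arm keeps its last pose, push and grip.
It also fails if it takes over 48 s, if anything falls off the work surface, if the arm or the gripper's body presses on something with over 40 N, if the wrist force passes 120 N, or if a joint passes its speed limit or range.

### The arm

A 6-joint arm with a two-finger parallel gripper is mounted at the origin on the work surface. World frame = base frame: x ahead of the robot, y to its left, z up, the work surface at z = 0. Lengths are in m, angles in rad, forces in N, time in s.
With the tool pointing down it reaches from about 0.25 to 0.85 m from the base axis. Payload 12.5 kg.
Tool frame: the origin (TCP) lies midway between the tips of the shut fingers; the grasp point (between the pads) lies 19 mm behind it; z points along the fingers, y is the direction in which the jaws open and shut (so a half turn about z gives the same grasp; the last joint's range is limited). The gripper opens to 93 mm and grips with 3 to 60 N. Pads are 15 mm wide; open, the fingers measure 128 mm over their backs; the gripper's body (75 mm by 188 mm) begins 65 mm behind the grasp point.
Start: joints at [-1.36, 0.351, 1.652, -0, 1.139, -0.085], TCP at [0.16, -0.526, 0.219] pointing down, gripper open.
Joint ranges: [-2.75, 2.75], [-0.79, 2.1], [0.01, 2.65], [-1.57, 4.71], [0.07, 3.14], [-2.87, 2.87]. Speed limits (rad/s): [2.22, 2.22, 2.79, 3.14, 3.14, 3.14].

### API

Orientations are given as a 3x3 rotation matrix whose columns are the frame's x, y, z axes.
In Python, from workcell import bot gives the robot as it stands.
- The arm moves only by the tool drive_tool, never from a script. Its argument "moves" is text: rows parted by semicolons, each of 6 numbers parted by spaces: the shift along the tool's x, y, z in mm, then the turn, a rotation vector about the tool's x, y, z in rad. In form: dx dy dz wx wy wz; .... A call has 1 to 20 rows; each row shifts and turns the commanded pose from where the row before left it, along the tool's axes as they then stand; what a row does not reach is not made up. A row lasts 1/12 s, in which the tool goes at most 41.7 mm and 7.16 degrees, less where a joint would pass 70% of its speed; a pose out of reach is approached as far as the arm can. A call with a gripper value outside its range is refused whole. "gripper" is the opening in per cent of the stroke, from 0 (shut) to 100 (fully open), set as the call begins (left out, the last holds). The fingers move at their own pace and stop on an object; the grip force is fixed at half the most. Time passes only in rows, so rows that do not move let the fingers close. It gives the time, the measured TCP pose, the force and the opening at its end, in the units of the state.
- bot.read_state(): the state, without advancing time (a new reading comes with each control period).
- bot.read_camera(name): name is "scene" or "top"; returns a dict with "image" (384x512x3 uint8, red, green, blue), "camera_matrix" (3x3 intrinsics, pixels), "rvec" (rotation vector, rad) and "tvec" (3), from world to camera coordinates, as OpenCV has them. Camera axes: x right, y down, z forward; pixel columns grow to the right and rows downward; lengths in m; the calibration is good to about 2 mm. A picture is of the moment at which its call begins. There is no depth.
- bot.sign_off(): hands the job in, once; it reports no verdict.
The state is a dict: "clock": time; "q": joint angles; "joint_velocities": joint speeds; "effort": joint torques, N m; "ee_pos": TCP position; "tcp_rot": TCP orientation; "contact_force": force on the tool from outside, world axes, zero at the start; "moment": the same for the moment, N m; "grip_width": opening from 0.0 (shut) to 1.0 (fully open).
Only numpy, scipy, OpenCV 4.12 (cv2) and the standard library are available. Lean on these libraries where they do the work, as an engineer would, in place of code of your own. Each camera call takes 0.05 s, during which the arm holds its last target.

## Working session

There is one attempt and no reset: what is moved stays moved. The work goes in short steps, Python scripts to look and compute and a tool call to move; the robot and the scene stay as the last step left them, time stands still between calls to the robot, and variables do not carry over. Pictures are saved under pics/ and viewed, and the job is handed in when it is done.

Besides the shell and the picture viewer there is one more tool, called by a JSON object that holds its "name" and its "arguments". drive_tool: Moves the arm, as the interface text tells. Its arguments: {"type":"object","properties":{"moves":{"type":"string"},"gripper":{"type":"number"}},"required":["moves"]}

```bash
mkdir -p pics; ls
cat > h.py <<'E'
import numpy as np, cv2
from workcell import bot
def cam(n):
    c=bot.read_camera(n); np.savez(f'{n}.npz',**{k:np.array(v) for k,v in c.items()}); return c
def load(n): return dict(np.load(f'{n}.npz'))
def ray(c,u,v):
    R,_=cv2.Rodrigues(np.array(c['rvec'],float)); t=np.array(c['tvec'],float).ravel()
    o=-R.T@t; d=R.T@np.linalg.inv(c['camera_matrix'])@np.array([u,v,1.]); return o,d/np.linalg.norm(d)
def onz(c,u,v,z):
    o,d=ray(c,u,v); return o+d*(z-o[2])/d[2]
def tri(c1,p1,c2,p2):
    o1,d1=ray(c1,*p1);o2,d2=ray(c2,*p2)
    s=np.linalg.lstsq(np.c_[d1,-d2],o2-o1,rcond=None)[0]
    a=o1+d1*s[0];b=o2+d2*s[1]; return (a+b)/2,np.linalg.norm(a-b)
def proj(c,P):
    return cv2.projectPoints(np.array(P,float).reshape(-1,3),np.array(c['rvec'],float),np.array(c['tvec'],float),np.array(c['camera_matrix']),None)[0].reshape(-1,2)
def save(img,name,s=1):
    cv2.imwrite(f'pics/{name}.png',cv2.resize(cv2.cvtColor(img,cv2.COLOR_RGB2BGR),None,fx=s,fy=s,interpolation=cv2.INTER_CUBIC))
E
python3 - <<'E'
from h import *
for n in('scene','top'):
    c=cam(n); save(c['image'],n+'0',1.5); print(n,ray(c,256,192))
s=bot.read_state(); print(s)
E
```

```text
pics
scene (array([ 0.99948651, -0.84637242,  0.91589876]), array([-0.40343918,  0.68794039, -0.60330328]))
top (array([0.19905615, 0.03175031, 1.81696219]), array([ 1.49498799e-01,  3.41809565e-04, -9.88761848e-01]))
{'clock': 0.1, 'q': array([-1.35959323e+00,  3.51185538e-01,  1.65235697e+00, -8.52581550e-06,
        1.13906463e+00, -8.45933714e-02]), 'joint_velocities': array([-0.00135035, -0.00146206, -0.00277878,  0.00069392, -0.00139778,
       -0.00176414]), 'effort': array([ 4.63782053e-04, -4.98028493e+01, -2.85703254e+01,  7.00378767e-02,
        2.39342521e-02, -3.65406572e-05]), 'ee_pos': array([ 0.16028868, -0.52581092,  0.2181547 ]), 'tcp_rot': array([[ 9.56569240e-01,  2.91505130e-01, -2.20245039e-04],
       [ 2.91505203e-01, -9.56568730e-01,  9.90321990e-04],
       [ 7.80044231e-05, -1.01151413e-03, -9.99999485e-01]]), 'contact_force': array([ 0.36807576,  0.15746526, -0.57356946]), 'moment': array([-0.03652513, -0.0203674 ,  0.01112061]), 'grip_width': 1.0007198257124632}
```

View pics/scene0.png

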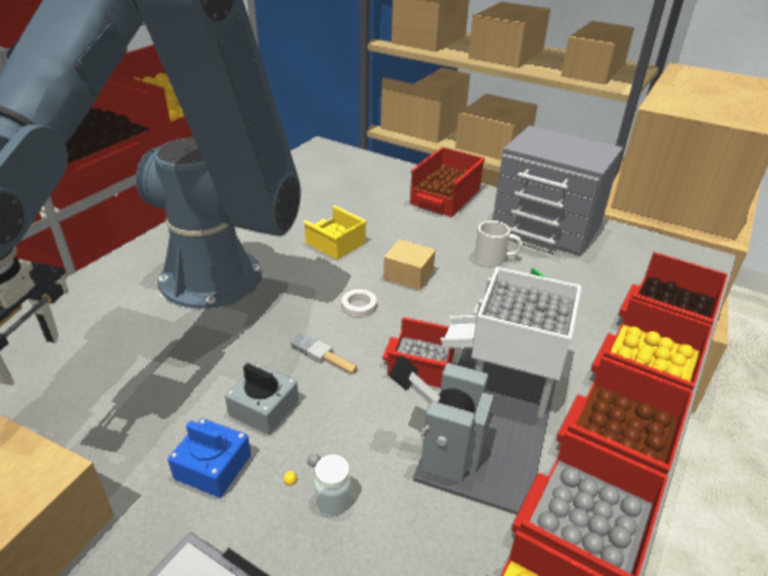

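View pics/top0.png

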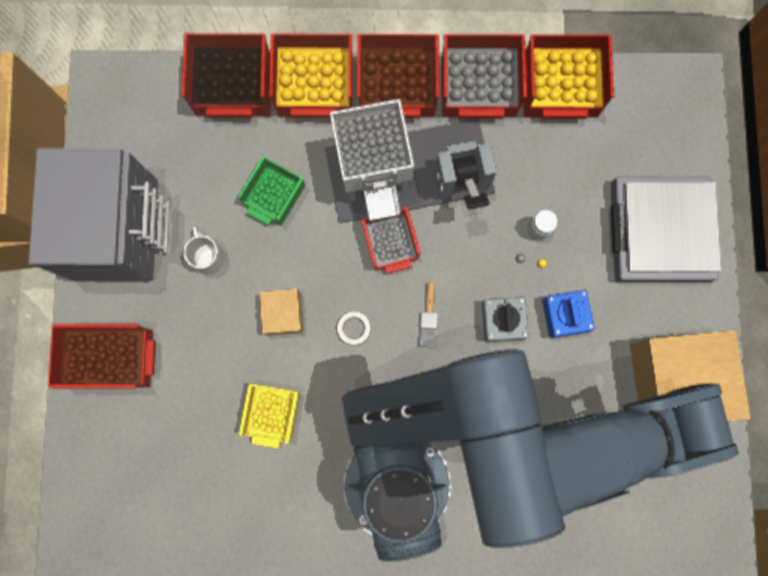

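The scene view shows the grey isolator at (262,395) and the blue one at (210,455). In the top view they are at (505,319) and (568,312) (1.5x pixels). The dial paddle is at (476,195) in the top view and (402,374) in the scene view. The candidates are the grey and blue boxes. Grey fits the description, and I'll confirm it in crops.

Run:
```python
from h import *
t=load('top')['image'];s=load('scene')['image']
a=cv2.resize(t[185:240,310:400],(540,330),interpolation=cv2.INTER_CUBIC)
b=cv2.resize(t[85:150,280:340],(250,270),interpolation=cv2.INTER_CUBIC)
save(a,'c1')
save(np.ascontiguousarray(s[230:300,140:210]),'c2',8)
save(np.ascontiguousarray(t[85:150,210:340]),'c3',6)
save(np.ascontiguousarray(s[200:340,240:340]),'c4',4)
```

```text
(no output)
```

View pics/c1.png

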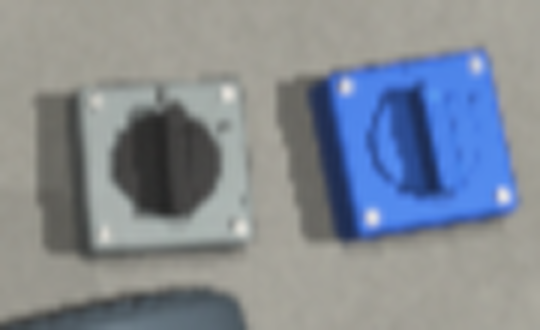

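View pics/c2.png

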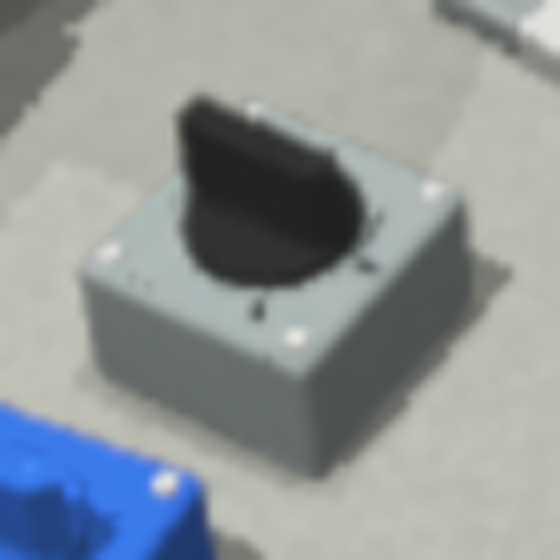

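View pics/c3.png

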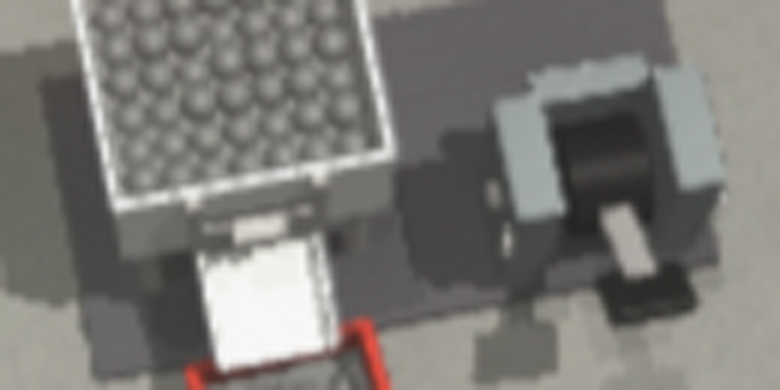

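View pics/c4.png

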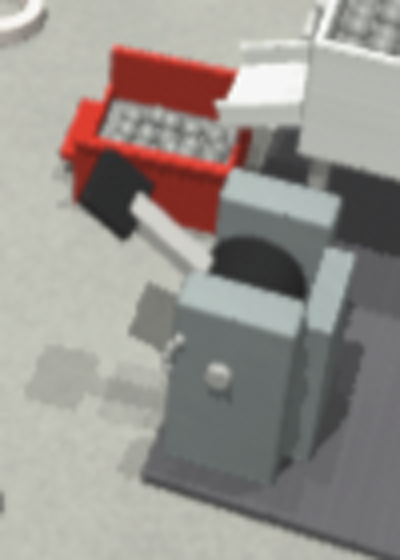

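Run:
```python
from h import *
t=load('top');s=load('scene')
T=lambda u,v:(310+(u+.5)/6-.5,185+(v+.5)/6-.5); S=lambda u,v:(140+(u+.5)/8-.5,230+(v+.5)/8-.5)
pr=[((97,103),(432,190)),((229,92),(296,338)),((241,229),(110,252)),((103,233),(253,110))]
P=[]
for a,b in pr:
    p,e=tri(t,T(*a),s,S(*b)); print('screw',p.round(4),round(e,4)); P.append(p)
P=np.array(P); c=P.mean(0); d=P[0]+P[1]-P[2]-P[3]; print('centre',c,'yaw',np.arctan2(d[1],d[0]))
d=P[0]+P[3]-P[1]-P[2]; print('yaw2',np.arctan2(-d[0],d[1]))
# plate/bar from proj
for z in (.06,.104): print(proj(t,[c[0],c[1],z]))
# dial: paddle upper face corners, top crop c3 scale 6 at (210,85); scene c4 scale 4 at (240,200)
T=lambda u,v:(210+(u+.5)/6-.5,85+(v+.5)/6-.5); S=lambda u,v:(240+(u+.5)/4-.5,200+(v+.5)/4-.5)
for n,a,b in [('Lcheek top near-left',(513,219),None),('x',0,0)]:
    if a: print(n,onz(t,*T(*a),.162))
for n,u,v in [('Lch far left',495,103),('Lch near left',513,219),('Lch near right',563,210),('Rch far right',700,68),('Rch near right',722,182),('Rch near left',675,192)]:
    print(n,onz(t,*T(u,v),.162).round(4))
for n,u,v in [('nearest L',180,290),('nearest R',302,333),('Rch? far L',228,172),('far R',340,195)]:
    print(n,onz(s,*S(u,v),.162).round(4))
for n,u,v in [('pad NL',612,322),('NR',697,310),('FR',685,268),('FL',600,288),('mid',650,290)]:
    print(n,onz(t,*T(u,v),.177).round(4))
for n,u,v in [('pad far top',112,152),('pad near',152,190),('pad bottom near',125,238),('pad bottom far',80,200),('mid',115,195)]:
    print(n,onz(s,*S(u,v),.177).round(4))
```

```text
screw [ 0.4301 -0.218   0.0604] 0.0008
screw [ 0.4361 -0.2978  0.0609] 0.0013
screw [ 0.3545 -0.3026  0.0598] 0.0002
screw [ 0.3511 -0.2211  0.0606] 0.0021
centre [ 0.39293642 -0.2598779   0.06039552] yaw 0.0493350180392082
yaw2 0.058577165725205355
[[337.54512141 211.99651122]]
[[339.6048234  210.61865714]]
Lcheek top near-left [ 0.69810427 -0.10253747  0.162     ]
Lch far left [ 0.7677 -0.0927  0.162 ]
Lch near left [ 0.6981 -0.1025  0.162 ]
Lch near right [ 0.7036 -0.1315  0.162 ]
Rch far right [ 0.7892 -0.2122  0.162 ]
Rch near right [ 0.7206 -0.2237  0.162 ]
Rch near left [ 0.7145 -0.1964  0.162 ]
nearest L [ 0.7206 -0.2217  0.162 ]
nearest R [ 0.7967 -0.2118  0.162 ]
Rch? far L [ 0.6985 -0.1148  0.162 ]
far R [ 0.7686 -0.0941  0.162 ]
pad NL [ 0.6332 -0.1572  0.177 ]
NR [ 0.6403 -0.2057  0.177 ]
FR [ 0.665  -0.1993  0.177 ]
FL [ 0.6531 -0.1506  0.177 ]
mid [ 0.652  -0.1791  0.177 ]
pad far top [ 0.633  -0.1542  0.177 ]
pad near [ 0.6717 -0.1703  0.177 ]
pad bottom near [ 0.678  -0.2156  0.177 ]
pad bottom far [ 0.6381 -0.2028  0.177 ]
mid [ 0.6543 -0.187   0.177 ]
```

Run:
```python
from h import *
t=load('top');s=load('scene')
T=lambda u,v:(310+(u+.5)/6-.5,185+(v+.5)/6-.5); S=lambda u,v:(140+(u+.5)/8-.5,230+(v+.5)/8-.5)
for u,v in[(192,100),(335,158)]: print('scene ridge',onz(s,*S(u,v),.104).round(4))
for u,v in[(168,105),(185,213)]: print('top bar',onz(t,*T(u,v),.104).round(4))
c=np.array([.393,-.260]);
for y in(.05,):
  ux=np.array([np.cos(y),np.sin(y)]);uy=np.array([-ux[1],ux[0]])
  Q=[np.r_[c+a*34*.001*ux+b*.0075*uy,.104] for a,b in((1,0),(.8,1),(-1,1),(-1,-1),(.8,-1))]
  for cc,o,k,n in((t,(310,185),6,'ov_t'),(s,(140,230),8,'ov_s')):
    im=cc['image'][o[1]:o[1]+55+15,o[0]:o[0]+90]; im=cv2.resize(im,None,fx=k,fy=k,interpolation=cv2.INTER_CUBIC)
    p=((proj(cc,Q)-o)*k+k/2).astype(int); cv2.polylines(im,[p],True,(255,0,0),1); save(im,n)
```

```text
scene ridge [ 0.3622 -0.2614  0.104 ]
scene ridge [ 0.4221 -0.256   0.104 ]
top bar [ 0.423  -0.2535  0.104 ]
top bar [ 0.3598 -0.262   0.104 ]
```

View pics/ov_t.png

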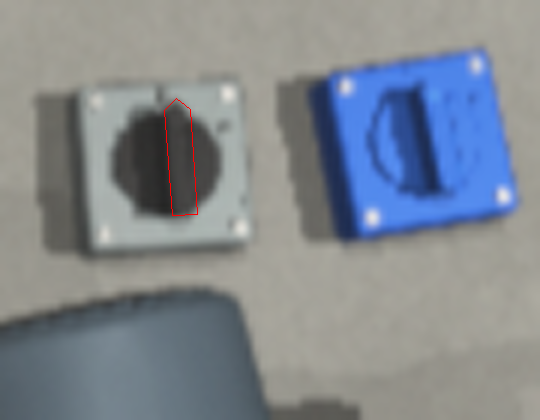

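View pics/ov_s.png

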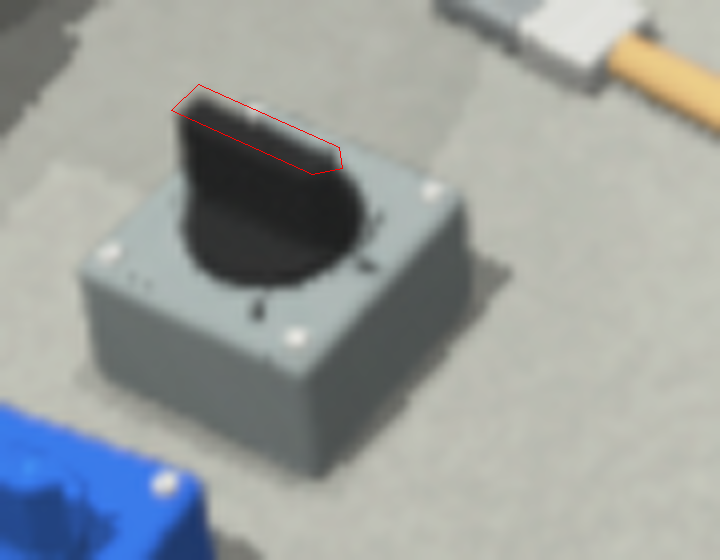

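{"name": "drive_tool", "arguments": {"moves": "0 0 0 0 0 0.123; 0 0 0 0 0 0.123; 20.5 -21.2 0 0 0 0; 20.5 -21.2 0 0 0 0; 20.5 -21.2 0 0 0 0; 20.5 -21.2 0 0 0 0; 20.5 -21.2 0 0 0 0; 20.5 -21.2 0 0 0 0; 20.5 -21.2 0 0 0 0; 20.5 -21.2 0 0 0 0; 20.5 -21.2 0 0 0 0; 20.5 -21.2 0 0 0 0; 20.5 -21.2 0 0 0 0; 20.5 -21.2 0 0 0 0; 0 0 0 0 0 0; 0 0 0 0 0 0", "gripper": 60}}

```text
clock: 1.43
ee_pos: [0.3938, -0.2589, 0.2184]
tcp_rot: [[0.999, 0.052, -0.0], [0.052, -0.999, 0.0], [-0.0, -0.0, -1.0]]
contact_force: [0.2, 0.1, -0.7]
grip_width: 0.599
```

The crops confirm the grey box. The overlay at the measured centre (0.393, -0.260), yaw 0.05, fits the bar, so I'll descend and grip it.

{"name": "drive_tool", "arguments": {"moves": "0 0 25 0 0 0; 0 0 25 0 0 0; 0 0 25 0 0 0; 0 0 20 0 0 0; 0 0 20 0 0 0; 0 0 15 0 0 0; 0 0 12 0 0 0; 0 0 0 0 0 0; 0 0 0 0 0 0"}}

```text
clock: 2.18
ee_pos: [0.3927, -0.2603, 0.0765]
tcp_rot: [[0.999, 0.049, -0.001], [0.049, -0.999, 0.001], [-0.001, -0.001, -1.0]]
contact_force: [0.4, -0.3, 0.4]
grip_width: 0.6
```

{"name": "drive_tool", "arguments": {"moves": "0 0 0 0 0 0; 0 0 0 0 0 0; 0 0 0 0 0 0; 0 0 0 0 0 0; 0 0 0 0 0 0; 0 0 0 0 0 0; 0 0 0 0 0 0; 0 0 0 0 0 0", "gripper": 0}}

```text
clock: 2.85
ee_pos: [0.3935, -0.2605, 0.0768]
tcp_rot: [[0.999, 0.05, 0.001], [0.05, -0.999, -0.001], [0.0, 0.001, -1.0]]
contact_force: [-1.1, -4.9, -0.2]
grip_width: 0.158
```

{"name": "drive_tool", "arguments": {"moves": "0 0 0 0 0 0.1; 0 0 0 0 0 0.1; 0 0 0 0 0 0.1; 0 0 0 0 0 0.1; 0 0 0 0 0 0.1; 0 0 0 0 0 0"}}

```text
clock: 3.35
ee_pos: [0.3936, -0.2602, 0.0768]
tcp_rot: [[0.898, -0.439, 0.001], [-0.439, -0.898, -0.001], [0.001, 0.001, -1.0]]
contact_force: [-1.8, -2.9, 0.3]
grip_width: 0.161
```

{"name": "drive_tool", "arguments": {"moves": "0 0 0 0 0 0.1; 0 0 0 0 0 0.1; 0 0 0 0 0 0.1; 0 0 0 0 0 0.1; 0 0 0 0 0 0.1; 0 0 0 0 0 0.05; 0 0 0 0 0 0; 0 0 0 0 0 0"}}

```text
clock: 4.02
ee_pos: [0.3938, -0.2601, 0.0768]
tcp_rot: [[0.544, -0.839, 0.001], [-0.839, -0.544, -0.001], [0.001, -0.0, -1.0]]
contact_force: [0.8, -2.7, 1.3]
grip_width: 0.159
```

Run:
```python
from h import *
s=bot.read_state();print(s['moment'],s['contact_force'],s['q'],np.arctan2(s['tcp_rot'][1,0],s['tcp_rot'][0,0]))
```

```text
[-0.32920912 -0.38126284  0.062476  ] [ 0.75699623 -2.70693628  1.2658573 ] [-6.82398135e-01  4.24926386e-01  1.96741882e+00  2.57793907e-05
  7.48140998e-01  1.88446233e+00] -0.9960832146669076
```

{"name": "drive_tool", "arguments": {"moves": "0 0 0 0 0 0; 0 0 0 0 0 0; 0 0 0 0 0 0; 0 0 0 0 0 0; 0 0 -20 0 0 0; 0 0 -25 0 0 0; 0 0 -25 0 0 0; 0 0 -30 0 0 0; 0 0 -30 0 0 0; 0 0 -30 0 0 0; 0 0 -20 0 0 0; 0 0 0 0 0 0; 0 0 0 0 0 0", "gripper": 50}}

```text
clock: 5.1
ee_pos: [0.3935, -0.2598, 0.257]
tcp_rot: [[0.541, -0.841, 0.001], [-0.841, -0.541, -0.001], [0.001, -0.0, -1.0]]
contact_force: [0.4, -0.1, -0.4]
grip_width: 0.5
```

Run:
```python
from h import *
s=cam('scene'); t=cam('top')
a=np.ascontiguousarray(s['image'][215:315,120:220]);b=np.ascontiguousarray(s['image'][215:315,245:345])
save(np.hstack([a,b]),'after',4); save(t['image'],'top1',1.5)
```

```text
(no output)
```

View pics/after.png

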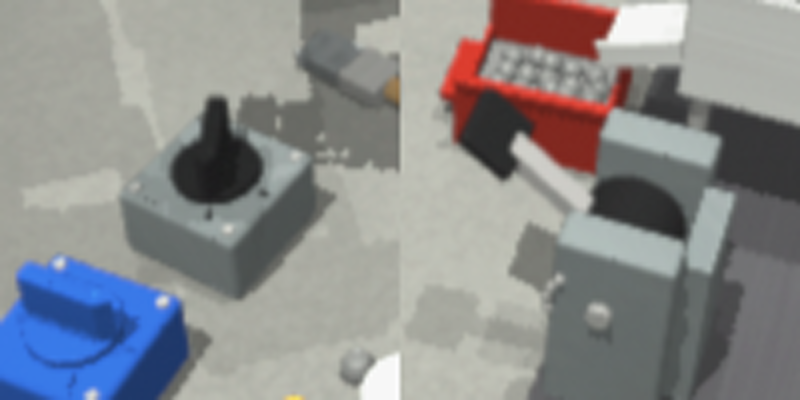

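View pics/top1.png

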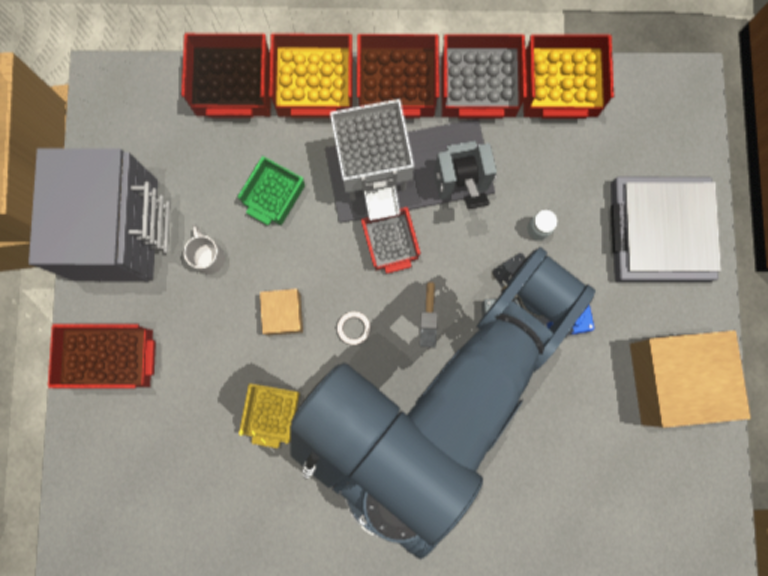

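The isolator handle now points to its ON mark. In the scene crop the bar is end-on at (216,130), and the paddle is still at rest at (497,135). Next I'll refine the dial pose.

Run:
```python
from h import *
t=load('top');s=load('scene')
T=lambda u,v:(210+(u+.5)/6-.5,85+(v+.5)/6-.5); S=lambda u,v:(240+(u+.5)/4-.5,200+(v+.5)/4-.5)
A=onz(t,*T(95,375),.008);B=onz(t,*T(718,265),.008);print('base',A,B,'yaw',np.arctan2(B[0]-A[0],A[1]-B[1]),np.linalg.norm(A-B))
for n,a,b in [('R near right',(722,182),(180,290)),('R far right',(700,68),(302,333)),('L near left',(513,219),(228,172)),]:
    pass
print('Rnear out',tri(t,T(722,182),s,S(180,290)))
print('Rnear out b',tri(t,T(722,182),s,S(180,282)))
# axle from base: front edge midpoint
m=(A+B)/2; y=np.arctan2(B[0]-A[0],A[1]-B[1]); ux=np.array([np.cos(y),np.sin(y)]);uy=np.array([-ux[1],ux[0]])
for yy in(.14,.16,.18):
    c=np.array([.744,-.158]); ux=np.array([np.cos(yy),np.sin(yy)]);uy=np.array([-ux[1],ux[0]])
    # paddle corners
    e=np.array([.0,0]);
    for cc,o,k,n in((t,(210,85),6,'dt'),(s,(240,200),4,'ds')):
        im=cc['image'][o[1]:o[1]+(65 if k==6 else 140),o[0]:o[0]+(130 if k==6 else 100)]; im=cv2.resize(im,None,fx=k,fy=k,interpolation=cv2.INTER_CUBIC)
        def dr(Q,col):
            p=((proj(cc,Q)-o)*k+k/2).astype(int); cv2.polylines(im,[p],True,col,1)
        w=lambda x,yl,z: np.r_[c+x*ux+yl*uy,z]
        a=.65
        dr([w(-r*np.cos(a),q,.11+r*np.sin(a)) for r,q in((.089,.026),(.131,.026),(.131,-.026),(.089,-.026))],(255,255,0))
        dr([w(x,q,.162) for x,q in((-.033,.06),(.033,.06),(.033,-.06),(-.033,-.06))],(255,0,0))
        dr([w(x,q,.008) for x,q in((-.1,.3),(.1,.3),(.1,-.1),(-.1,-.1))],(0,255,0))
        save(im,n+str(int(yy*100)))
```

```text
base [0.642939   0.14763995 0.008     ] [ 0.71496975 -0.24393     0.008     ] yaw 0.18191992986186015 0.3981399886393129
Rnear out (array([ 0.72064931, -0.22319704,  0.1633241 ]), np.float64(0.001183788376662992))
Rnear out b (array([ 0.71930369, -0.22219691,  0.16856843]), np.float64(0.0018951273175276536))
```

View pics/dt16.png

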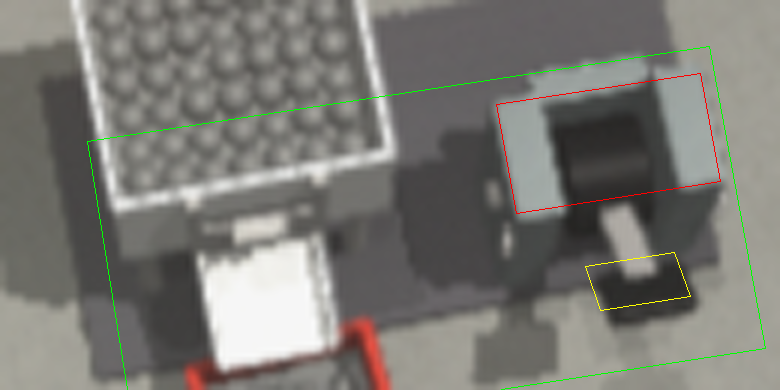

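View pics/ds16.png

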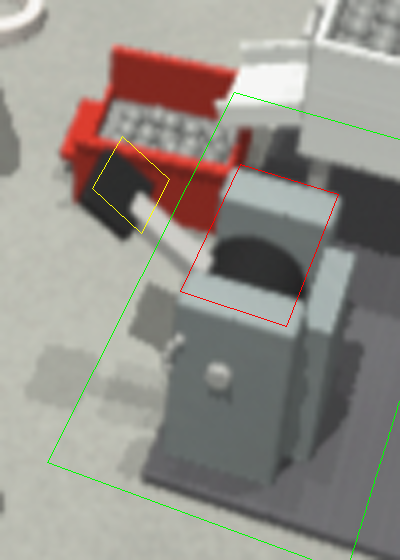

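Run:
```python
from h import *
t=load('top');s=load('scene')
T=lambda u,v:(210+(u+.5)/6-.5,85+(v+.5)/6-.5); S=lambda u,v:(240+(u+.5)/4-.5,200+(v+.5)/4-.5)
yy=.18;c=np.array([.742,-.159]); ux=np.array([np.cos(yy),np.sin(yy)]);uy=np.array([-ux[1],ux[0]])
a=.65
for r,q,n in((.089,.026,'axle L'),(.131,.026,'rob L'),(.131,-.026,'rob R'),(.089,-.026,'axle R')):
    P=np.r_[c-r*np.cos(a)*ux+q*uy,.11+r*np.sin(a)]
    print(n,P.round(4),((proj(t,P)-(210,85))*6+3).round(),((proj(s,P)-(240,200))*4+2).round())
im=cv2.resize(t['image'][120:145,300:330],None,fx=20,fy=20,interpolation=cv2.INTER_NEAREST);save(im,'pt')
im=cv2.resize(s['image'][230:265,252:292],None,fx=16,fy=16,interpolation=cv2.INTER_NEAREST);save(im,'ps')
```

```text
axle L [ 0.6676 -0.1461  0.1639] [[590. 270.]] [[164. 180.]]
rob L [ 0.6347 -0.1521  0.1893] [[606. 314.]] [[117. 138.]]
rob R [ 0.6441 -0.2033  0.1893] [[696. 298.]] [[ 89. 191.]]
axle R [ 0.6769 -0.1973  0.1639] [[679. 255.]] [[138. 235.]]
```

View pics/pt.png

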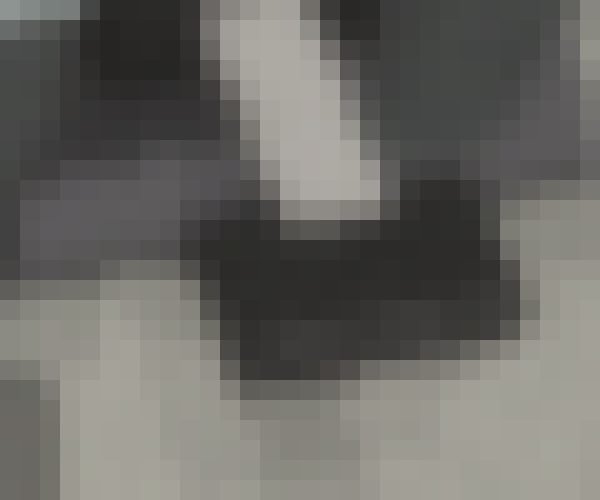

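View pics/ps.png

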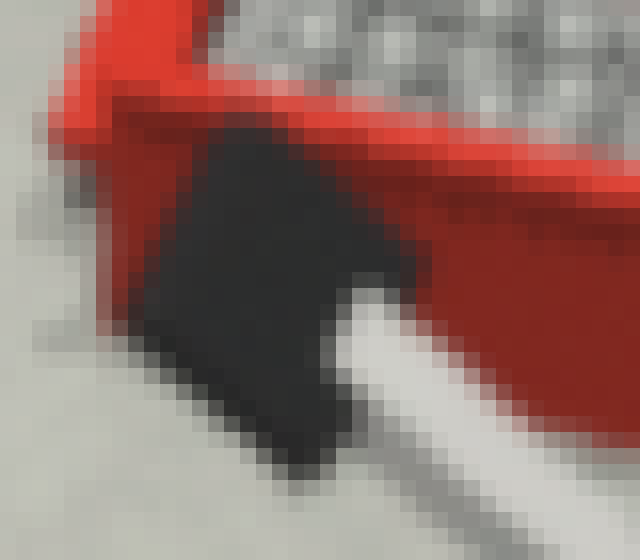

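Run:
```python
from h import *
t=load('top');s=load('scene')
T=lambda u,v:(300+u/20-.5,120+v/20-.5); S=lambda u,v:(252+u/16-.5,230+v/16-.5)
for n,a,b in(('axL',(200,235),(415,255)),('robL',(235,345),(230,112)),('robR',(525,300),(132,315)),('robLlow',(240,390),(190,112))):
    p,e=tri(t,T(*a),s,S(*b)); print(n,p.round(4),round(e,4))
```

```text
axL [ 0.6618 -0.152   0.1625] 0.0
robL [ 0.6334 -0.1573  0.1843] 0.0073
robR [ 0.6427 -0.206   0.1841] 0.0044
robLlow [ 0.6264 -0.1583  0.1815] 0.007
```

{"name": "drive_tool", "arguments": {"moves": "0 0 0 0 0 -0.1176; 0 0 0 0 0 -0.1176; 0 0 0 0 0 -0.1176; 0 0 0 0 0 -0.1176; 0 0 0 0 0 -0.1176; 0 0 0 0 0 -0.1176; 0 0 0 0 0 -0.1176; 0 0 0 0 0 -0.1176; 0 0 0 0 0 -0.1176; 0 0 0 0 0 -0.1176; 0 0 0 0 0 0", "gripper": 0}}

```text
clock: 6.12
ee_pos: [0.3929, -0.2594, 0.2552]
tcp_rot: [[0.984, 0.18, -0.002], [0.18, -0.984, 0.002], [-0.002, -0.002, -1.0]]
contact_force: [-0.3, -0.2, 0.7]
grip_width: 0.009
```

{"name": "drive_tool", "arguments": {"moves": "27.4 -3.4 0 0 0 0; 27.4 -3.4 0 0 0 0; 27.4 -3.4 0 0 0 0; 27.4 -3.4 0 0 0 0; 27.4 -3.4 0 0 0 0; 27.4 -3.4 0 0 0 0; 27.4 -3.4 0 0 0 0; 27.4 -3.4 0 0 0 0; 27.4 -3.4 0 0 0 0; 27.4 -3.4 0 0 0 0; 0 0 0 0 0 0; 0 0 0 0 0 0"}}

```text
clock: 7.12
ee_pos: [0.6574, -0.1777, 0.2545]
tcp_rot: [[0.985, 0.173, -0.003], [0.173, -0.985, 0.001], [-0.002, -0.001, -1.0]]
contact_force: [0.4, 0.5, -0.1]
grip_width: 0.006
```

Run:
```python
from h import *
s=cam('scene');t=cam('top'); a=cv2.resize(s['image'][160:320,210:350],None,fx=3,fy=3);b=cv2.resize(t['image'][80:160,260:350],None,fx=4,fy=4)
b=np.vstack([b,np.zeros((160,360,3),np.uint8)]);save(np.hstack([a,b]),'pre')
```

```text
(no output)
```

View pics/pre.png

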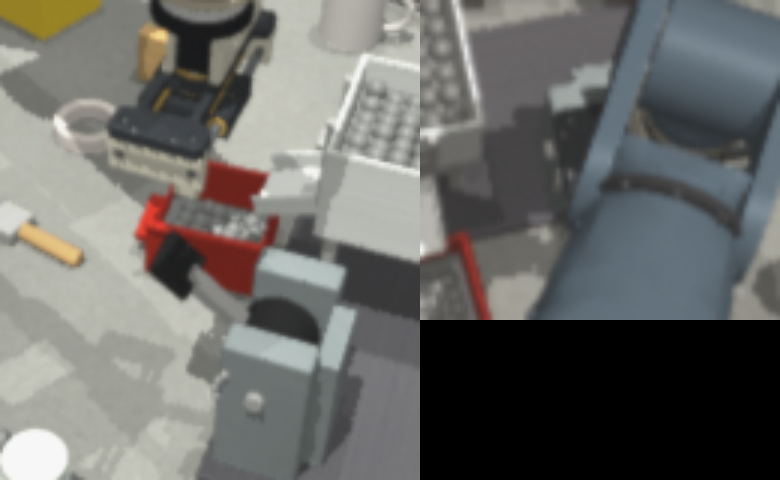

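Run:
```python
from h import *
s=load('scene'); im=s['image'].copy()
p=proj(s,[[.6574,-.1777,.2545],[.6574,-.1777,.338]]);print(p)
im=cv2.resize(im[130:270,210:330],None,fx=5,fy=5,interpolation=cv2.INTER_CUBIC)
for q in p: cv2.circle(im,tuple(((q-(210,130))*5+2).astype(int)),4,(255,0,255),1)
save(im[:600],'pre2')
```

```text
[[272.8371232  223.65238925]
 [274.69029378 196.322096  ]]
```

View pics/pre2.png

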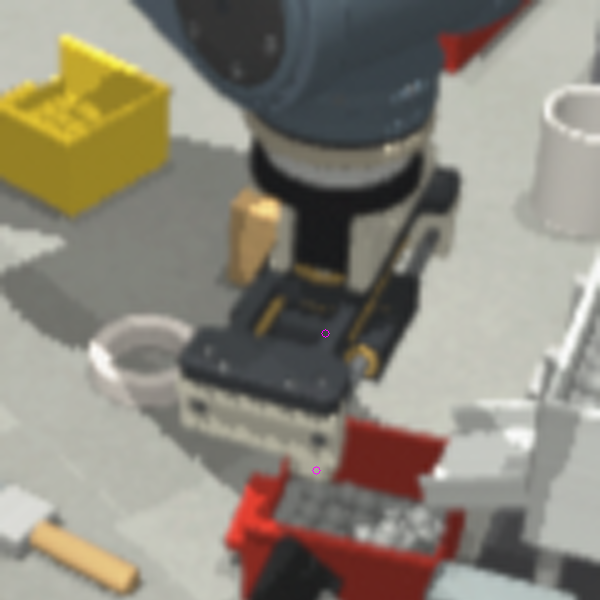

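{"name": "drive_tool", "arguments": {"moves": "0 0 20 0 0 0; 0 0 20 0 0 0; 0 0 15 0 0 0; 0 0 5 0 0 0; 0 0 0 0 0 0; 0 0 0 0 0 0"}}

```text
clock: 7.72
ee_pos: [0.6571, -0.1788, 0.1975]
tcp_rot: [[0.985, 0.174, 0.001], [0.174, -0.985, -0.0], [0.001, 0.0, -1.0]]
contact_force: [0.6, -0.2, 0.1]
grip_width: 0.004
```

{"name": "drive_tool", "arguments": {"moves": "0 0 4 0 0 0; 0 0 4 0 0 0; 0 0 4 0 0 0; 0 0 4 0 0 0; 0 0 4 0 0 0; 0 0 0 0 0 0"}}

```text
clock: 8.22
ee_pos: [0.6575, -0.1785, 0.1765]
tcp_rot: [[0.985, 0.175, 0.001], [0.175, -0.985, -0.0], [0.001, 0.0, -1.0]]
contact_force: [1.9, -0.1, 4.8]
grip_width: 0.007
```

Contact came at z≈0.18, as predicted, with 4.8 N. I'll continue along the paddle's arc.

{"name": "drive_tool", "arguments": {"moves": "-1 0 4 0 0 0; -1 0 4 0 0 0; -1 0 4 0 0 0; -1 0 4 0 0 0; -1 0 4 0 0 0; -1 0 4 0 0 0; -1 0 4 0 0 0; 0 0 0 0 0 0"}}

```text
clock: 8.88
ee_pos: [0.65, -0.1797, 0.1481]
tcp_rot: [[0.985, 0.175, -0.001], [0.175, -0.985, -0.0], [-0.001, -0.0, -1.0]]
contact_force: [0.2, -1.1, 5.5]
grip_width: 0.008
```

{"name": "drive_tool", "arguments": {"moves": "-1 0 4 0 0 0; -1 0 4 0 0 0; -1 0 4 0 0 0; -1 0 4 0 0 0; -1 0 4 0 0 0; -1 0 4 0 0 0; -1 0 4 0 0 0; -1 0 4 0 0 0; 0 0 0 0 0 0"}}

```text
clock: 9.63
ee_pos: [0.6435, -0.1811, 0.1168]
tcp_rot: [[0.985, 0.175, 0.003], [0.175, -0.985, -0.0], [0.003, 0.001, -1.0]]
contact_force: [4.9, 0.0, 6.6]
grip_width: 0.009
```

{"name": "drive_tool", "arguments": {"moves": "-1 0 4 0 0 0; -1 0 4 0 0 0; -1 0 4 0 0 0; -1 0 4 0 0 0; -1 0 4 0 0 0; -1 0 3 0 0 0; 0 0 0 0 0 0; 0 0 0 0 0 0"}}

```text
clock: 10.3
ee_pos: [0.6378, -0.1821, 0.0947]
tcp_rot: [[0.985, 0.175, 0.003], [0.175, -0.985, -0.001], [0.003, 0.001, -1.0]]
contact_force: [2.6, 0.6, 7.3]
grip_width: 0.007
```

Run:
```python
from h import *
s=cam('scene');print(bot.read_state()['contact_force']); save(np.ascontiguousarray(s['image'][180:320,220:345]),'press1',4)
```

```text
[3.36733939 0.73666114 6.73948626]
```

View pics/press1.png

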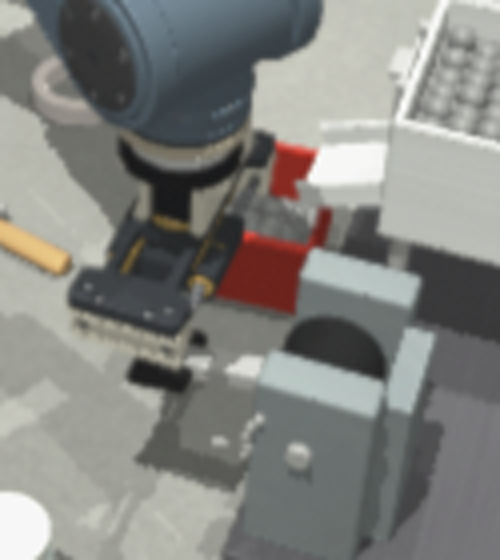

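The paddle is down in the scene crop at (160,375), with the fingers on it, and d is about 0.81. From here I'll use small steps while watching the force.

{"name": "drive_tool", "arguments": {"moves": "-0.5 0 2 0 0 0; -0.5 0 2 0 0 0; -0.5 0 2 0 0 0; 0 0 2 0 0 0; 0 0 0 0 0 0; 0 0 0 0 0 0"}}

```text
clock: 10.85
ee_pos: [0.6365, -0.1823, 0.0869]
tcp_rot: [[0.985, 0.175, 0.004], [0.175, -0.985, -0.001], [0.003, 0.001, -1.0]]
contact_force: [2.8, 0.8, 8.0]
grip_width: 0.008
```

{"name": "drive_tool", "arguments": {"moves": "0 0 1 0 0 0; 0 0 1 0 0 0; 0 0 0 0 0 0; 0 0 0 0 0 0"}}

```text
clock: 11.18
ee_pos: [0.6368, -0.1823, 0.0852]
tcp_rot: [[0.985, 0.175, 0.004], [0.175, -0.985, -0.001], [0.004, 0.001, -1.0]]
contact_force: [3.5, 1.3, 9.1]
grip_width: 0.005
```

{"name": "drive_tool", "arguments": {"moves": "0 0 1 0 0 0; 0 0 0.5 0 0 0; 0 0 0 0 0 0; 0 0 0 0 0 0"}}

```text
clock: 11.52
ee_pos: [0.637, -0.1823, 0.0839]
tcp_rot: [[0.985, 0.175, 0.005], [0.175, -0.985, -0.001], [0.005, 0.002, -1.0]]
contact_force: [3.7, 1.9, 11.2]
grip_width: 0.008
```

{"name": "drive_tool", "arguments": {"moves": "0 0 0 0 0 0; 0 0 0 0 0 0; 0 0 0 0 0 0; 0 0 0 0 0 0"}}

```text
clock: 11.85
ee_pos: [0.637, -0.1823, 0.0839]
tcp_rot: [[0.985, 0.175, 0.005], [0.175, -0.985, -0.001], [0.005, 0.002, -1.0]]
contact_force: [4.3, 1.5, 9.8]
grip_width: 0.008
```

{"name": "drive_tool", "arguments": {"moves": "0 0 1 0 0 0; 0 0 0 0 0 0; 0 0 0 0 0 0; 0 0 0 0 0 0"}}

```text
clock: 12.18
ee_pos: [0.6371, -0.1823, 0.083]
tcp_rot: [[0.985, 0.175, 0.005], [0.175, -0.985, -0.001], [0.005, 0.002, -1.0]]
contact_force: [3.8, 1.8, 11.9]
grip_width: 0.002
```

Run:
```python
from h import *
s=cam('scene');st=bot.read_state();print(st['contact_force'],st['ee_pos']); save(np.ascontiguousarray(s['image'][250:310,240:310]),'press2',8)
```

```text
[ 4.70133927  1.62689035 11.15386056] [ 0.63707068 -0.18232518  0.08300454]
```

View pics/press2.png

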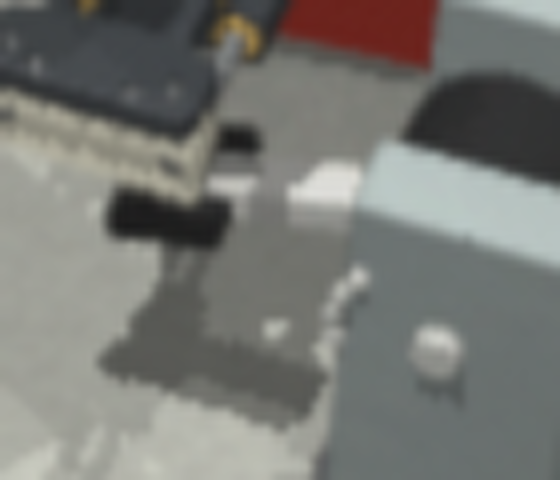

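Run:
```python
from h import *
s=load('scene')
yy=.18;c=np.array([.740,-.163]); ux=np.array([np.cos(yy),np.sin(yy)]);uy=np.array([-ux[1],ux[0]])
def pts(d):
    a=.65-d; out=[]
    for r,w,q in((.089,0,-.026),(.131,0,-.026),(.131,-.012,-.026),(.089,-.012,-.026)):
        out.append(np.r_[c+(-r*np.cos(a)+w*np.sin(a)*1)*ux+q*uy,.11+r*np.sin(a)+w*np.cos(a)])
    return out
ims=[]
for d in(.85,.92,.97):
    im=cv2.resize(s['image'][262:290,245:280],None,fx=7,fy=7,interpolation=cv2.INTER_CUBIC)
    p=((proj(s,pts(d))-(245,262))*7+3).round().astype(int); print(d,p.tolist())
    cv2.polylines(im,[p],True,(255,255,0),1); ims.append(im)
save(np.hstack(ims),'dd')
# rest
s0=cv2.imread('pics/scene0.png')
p=((proj(s,pts(0))-(252,230))*16+8).round().tolist();print('rest vs ps.png (robR~132,315..; lowest 300,485)',p)
```

```text
0.85 [[144, 102], [41, 85], [46, 108], [149, 126]]
0.92 [[147, 115], [46, 103], [53, 125], [154, 138]]
0.97 [[150, 123], [50, 115], [59, 138], [158, 146]]
rest vs ps.png (robR~132,315..; lowest 300,485) [[335.0, 469.0], [139.0, 292.0], [94.0, 323.0], [288.0, 498.0]]
```

View pics/dd.png

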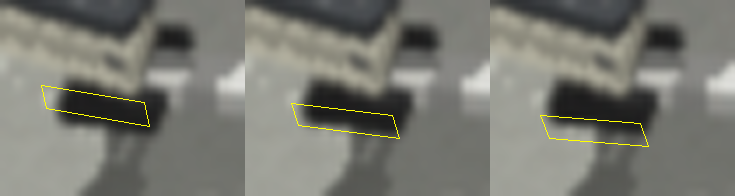

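Run:
```python
from h import *
s=load('scene'); g=cv2.cvtColor(s['image'],cv2.COLOR_RGB2GRAY).astype(float)
us=[];vs=[]
for u in range(254,270):
    col=g[268:288,u]; k=np.argmin(col[:12])
    for i in range(k,19):
        if col[i]<75<=col[i+1]:
            vs.append(268+i+(75-col[i])/(col[i+1]-col[i]));us.append(u);break
for a,b in zip(us,vs): print(a,round(b,2),end='; ')
us=np.array(us);vs=np.array(vs)
m=(us>=255)&(us<=266);f=np.polyfit(us[m],vs[m],1);print('\nslope',f,np.std(np.polyval(f,us[m])-vs[m]))
print(g[270:284,252:272].astype(int))
```

```text
254 278.8; 255 279.16; 256 279.13; 257 279.24; 258 279.28; 259 279.33; 260 279.95; 261 280.73; 262 280.79; 263 280.59; 264 280.84; 265 280.97; 266 280.86; 267 280.18; 268 268.64; 269 268.68; 
slope [2.03819984e-01 2.26978042e+02] 0.2781017300040172
[[164 160 147 156 144 138 137 131 101 105 127 148 136 117  95 103 106 106
  102 102]
 [169 168 162 167 162 160 146 154 121  98 108 133 133 111 111 117 118 118
  117 117]
 [159 159 146 146 148 162 160 166 158 144 132 134 133 117 159 171 173 173
  172 166]
 [155 149 109  93  95 112 118 143 162 157 156 143 138 124 157 177 187 190
  187 162]
 [156 134  79  47  48  56  61  90 114 118 142 150 124  93 103 118 137 158
  160 136]
 [168 113  56  34  34  32  33  44  61  68  91 104  82  57  53  57  80 135
  143 124]
 [158  90  41  30  30  29  29  31  35  37  44  52  48  44  43  41  61 130
  139 121]
 [146  81  37  30  31  30  30  30  30  31  32  35  35  35  36  38  59 114
  126 116]
 [150  88  43  31  30  30  31  31  31  31  30  31  32  32  31  41  79 107
  116 112]
 [154 121  83  63  64  57  55  53  40  34  33  32  30  31  33  52  96 111
  114 113]
 [158 150 139 137 148 133 127 120  77  56  48  49  43  39  43  70 105 113
  114 114]
 [160 158 156 158 164 158 164 151 102  82  82  93  81  76  80  98 111 114
  115 114]
 [159 158 158 160 162 161 165 155 108  91 102 108  94  90 102 110 114 114
  115 115]
 [156 157 157 158 160 159 160 154 108  93 107 101  92  93 108 113 113 114
  114 114]]
```

{"name": "drive_tool", "arguments": {"moves": "0 0 1 0 0 0; 0 0 0 0 0 0; 0 0 0 0 0 0; 0 0 0 0 0 0; 0 0 0 0 0 0; 0 0 0 0 0 0"}}

```text
clock: 12.73
ee_pos: [0.6371, -0.1823, 0.0821]
tcp_rot: [[0.985, 0.175, 0.005], [0.175, -0.985, -0.001], [0.005, 0.002, -1.0]]
contact_force: [4.2, 1.9, 12.0]
grip_width: 0.005
```

{"name": "drive_tool", "arguments": {"moves": "0 0 1 0 0 0; 0 0 0 0 0 0; 0 0 0 0 0 0; 0 0 0 0 0 0; 0 0 0 0 0 0; 0 0 0 0 0 0"}}

```text
clock: 13.23
ee_pos: [0.6372, -0.1824, 0.0812]
tcp_rot: [[0.985, 0.175, 0.005], [0.175, -0.985, -0.001], [0.005, 0.002, -1.0]]
contact_force: [3.4, 1.6, 12.1]
grip_width: 0.006
```

{"name": "drive_tool", "arguments": {"moves": "0 0 0 0 0 0; 0 0 0 0 0 0; 0 0 0 0 0 0; 0 0 0 0 0 0; 0 0 0 0 0 0; 0 0 0 0 0 0; 0 0 0 0 0 0; 0 0 0 0 0 0; 0 0 0 0 0 0; 0 0 0 0 0 0; 0 0 0 0 0 0; 0 0 0 0 0 0"}}

```text
clock: 14.23
ee_pos: [0.6371, -0.1824, 0.0811]
tcp_rot: [[0.985, 0.175, 0.005], [0.175, -0.985, -0.001], [0.005, 0.002, -1.0]]
contact_force: [3.8, 1.4, 12.6]
grip_width: 0.003
```

Run:
```python
from h import *
s=cam('scene');st=bot.read_state();print(st['contact_force'],st['ee_pos']); save(s['image'],'fin',1.5)
save(np.ascontiguousarray(s['image'][250:310,240:310]),'fin2',8)
```

```text
[ 4.67390619  1.02512436 11.84600191] [ 0.63718381 -0.18235196  0.0811953 ]
```

View pics/fin.png

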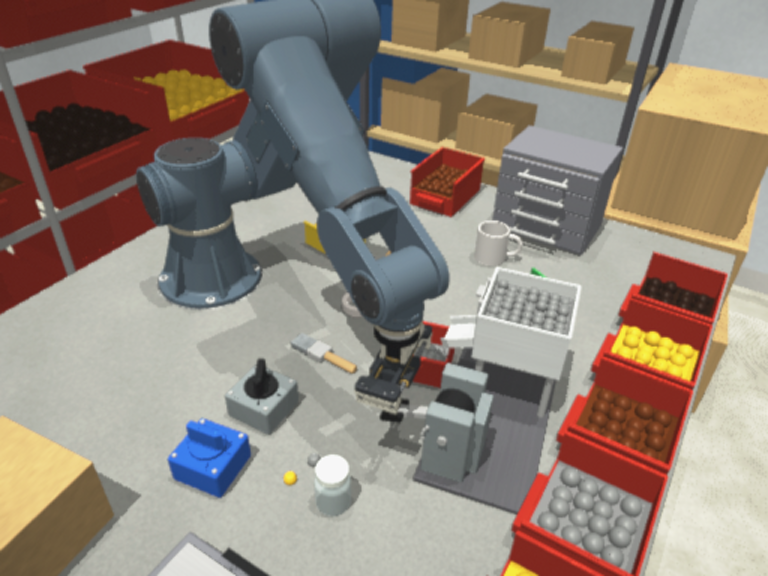

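View pics/fin2.png

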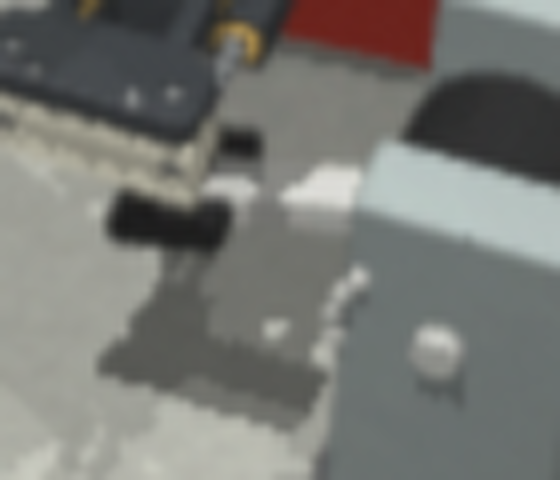

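Run:
```python
from h import *
a=cv2.imread('pics/press2.png',0);b=cv2.imread('pics/fin2.png',0)
for x in(130,150,170,190,210,220):
    r=[]
    for g in(a,b):
        c=g[:,x].astype(float); i=225
        th=93 if x<150 else 66
        while c[i]<th:i+=1
        r.append(round(i-(c[i]-th)/(c[i]-c[i-1]),1))
    print(x,r)
```

```text
130 [np.float64(238.2), np.float64(243.3)]
150 [np.float64(236.9), np.float64(242.2)]
170 [np.float64(245.2), np.float64(248.8)]
190 [np.float64(246.8), np.float64(249.6)]
210 [np.float64(249.4), np.float64(254.3)]
220 [np.float64(241.3), np.float64(245.0)]
```

The paddle followed the tip down: about 0.55 px in the image, or roughly 2 mm. Tip height, edge slope and edge position all give d of about 0.92 to 0.94. The hold force is steady, so I'm handing in.

```bash
python3 -c "
from workcell import bot
print(bot.sign_off())"
```

```text
the job is handed in; nothing more can be done
None
```

I turned the grey isolator's handle clockwise by 1.05 rad to ON. I then pressed the dial paddle down past the first two clicks to the third with the shut fingers, and handed the job in at about 14 s while still holding it there.

- **Isolator:** after I let go, the camera showed the handle bar at its ON mark. I did not touch the blue look-alike.
- **Dial:** the tip stood at z = 0.081 m with a steady upward force of about 12 N over the last second. Tip height gives a dial value of about 0.94, the paddle's edge position about 0.93 and its edge slope about 0.92. All three are past the third click at 0.9 and short of the stop at 0.96.
- **Disagreements:** these dial estimates are good to only about ±0.03. The 12 N is somewhat above the 8 to 10 N in the task text. I put that down to pressing about 10 mm closer to the axle than the paddle's middle, plus friction, but did not confirm it. The paddle's camera position was up to 5 mm off what the dispenser pose predicted, so I used a corrected axle position.
- **Everything else:** in the last picture, what could be seen of the bin and the other items looked unmoved. The tape, the yellow bin and part of the red bin were hidden behind the arm.

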